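Turn the row of dental casts round onto the scanning rack

ROBOT

A 6-joint arm with a two-finger parallel gripper is mounted at the origin on the work surface. World frame = base frame: x ahead of the robot, y to its left, z up, the work surface at z = 0. Lengths are in mm, angles in rad, forces in N, time in s.
With the tool pointing down it reaches from about 350 to 875 mm from the base axis. Payload 4.2 kg.
Tool frame: the origin (TCP) lies at the very end of the fingers, on their centre line; the grasp point (between the pads) lies 19 mm behind it; z points along the fingers, y is the direction in which the jaws open and shut (so a half turn about z gives the same grasp; the last joint's range is limited). The gripper opens to 85 mm and grips with 20 to 120 N. Pads are 22 mm wide; open, the fingers measure 114 mm over their backs; the gripper's body (76 mm by 85 mm) begins 54 mm behind the grasp point. The pads swing forward as they close: fully open they stand 13 mm farther back than shut.
Start: joints at [1.599, 0.385, 0.008, 0, -1.194, -0.259], TCP at [142.941, 608.414, 231.312] pointing down, gripper open.
Joint ranges: [-3.14, 3.14], [-1.21, 2.06], [-1.07, 1.41], [-3.16, 2.05], [-2.99, -0.16], [-3.1, 3.1]. Speed limits (rad/s): [2.79, 2.79, 3.14, 3.14, 3.14, 3.14].

INTERFACE

Orientations are given as a unit quaternion [x, y, z, w].
In Python, from bench import arm gives the robot as it stands.
- The arm moves only by the tool apply_moves, never from a script. Its argument "plan" is one flat list of numbers, 5 for each row, row after row: the gripper's target within -1 to 1 (shut at 1, half-way at 0, fully open at -1), then the shift along the world's x, y, z in m, then the turn about the world's z in degrees. A call has 1 to 8 rows; each row is the pose to reach, as a shift and turn from the pose commanded when the call began; what a row does not reach only later rows make up. A row lasts 1/12 s, in which the tool goes at most 41.7 mm and 7.16 degrees, less where a joint would pass 70% of its speed; a pose out of reach is approached as far as the arm can. A call with a gripper value outside its range is refused whole. The fingers move at their own pace and stop on an object; the grip force is fixed at half the most. Time passes only in rows, so rows that repeat a pose let the fingers close. It gives the time, the measured TCP pose, the force and the opening at its end, in the units of the state.
- arm.read_state(): the state, without advancing time (a new reading comes with each control period).
- arm.get_image(name): name is "scene" or "top" or "wrist"; returns a dict with "color" (480x640x3 uint8, red, green, blue), "range_z" (480x640 float32, mm along the optical axis (not along the pixel's ray), 0 where there is no reading), "camera_matrix" (3x3 intrinsics, pixels), "camera_from_world" (4x4, takes a point from world to camera coordinates); the wrist camera has in their place "mount" (4x4, takes a point from camera to tool coordinates, whose origin is the TCP and whose axes are the flange's). Camera axes: x right, y down, z forward; pixel columns grow to the right and rows downward; lengths in mm; the calibration is good to about 2 mm. A picture is of the moment at which its call begins: read the wrist's pose just before it.
- arm.job_done(): hands the job in, once; it reports no verdict.
The state is a dict: "clock": time; "joints": joint angles; "joint_vel": joint speeds; "joint_efforts": joint torques, N m; "position": TCP position; "ee_rot": TCP orientation; "contact_force": force on the tool from outside, world axes, zero at the start; "wrist_torque": the same for the moment, N m; "gripper_width": finger opening in mm.
Only numpy, scipy, OpenCV 4.12 (cv2) and the standard library are available. Lean on these libraries where they do the work, as an engineer would, in place of code of your own. Each camera call takes 0.05 s, during which the arm holds its last target.

TASK

Move the four dental casts from the wooden drying rack to the aluminium scanning rack, one in each bay, in the reverse order counted from the black knobs: the cast next to the drying rack's black knob goes into the bay farthest from the scanning rack's black knob, and so on, so that the one farthest from black ends up next to black. Stand each upright in the middle of its bay on the grey rectangle, square to the rack with its row of teeth running across the rack as on the drying rack (either way round), and let go. Keep the casts upright and set them down gently; they chip if dropped.

Things in the scene. Friction and masses are not known exactly. Their poses are not given: they have to be found in the camera images.
- cast_blue_center (a point): Loose dental cast, 110 g, 46 mm tall: blue base 42 (x) x 40 (y) x 12 mm, on it a grey stone block 26 x 40 x 24 mm and a row of four cream teeth along y. Grip the two flat faces across y, 40 mm apart, from foot to 36 mm up. This point is its centre, 23 mm above its foot; z up. At the start it stands on the blue pad, its axes roughly along the pad's.
- cast_green_center (a point): Loose dental cast, 110 g, 46 mm tall: green base 42 (x) x 40 (y) x 12 mm, on it a grey stone block 26 x 40 x 24 mm and a row of four cream teeth along y. Grip the two flat faces across y, 40 mm apart, from foot to 36 mm up. This point is its centre, 23 mm above its foot; z up. At the start it stands on the green pad, its axes roughly along the pad's.
- cast_yellow_center (a point): Loose dental cast, 110 g, 46 mm tall: yellow base 42 (x) x 40 (y) x 12 mm, on it a grey stone block 26 x 40 x 24 mm and a row of four cream teeth along y. Grip the two flat faces across y, 40 mm apart, from foot to 36 mm up. This point is its centre, 23 mm above its foot; z up. At the start it stands on the yellow pad, its axes roughly along the pad's.
- cast_red_center (a point): Loose dental cast, 110 g, 46 mm tall: red base 42 (x) x 40 (y) x 12 mm, on it a grey stone block 26 x 40 x 24 mm and a row of four cream teeth along y. Grip the two flat faces across y, 40 mm apart, from foot to 36 mm up. This point is its centre, 23 mm above its foot; z up. At the start it stands on the red pad, its axes roughly along the pad's.
- pad_blue: Blue pad 56 x 60 x 4 mm, fixed on the wooden drying rack (350 x 76 x 18 mm); pads lie in one row, 68 mm apart. Origin: centre of its underside, 18 mm above the table; cast foot 22 mm above the table. x runs along the row, from the rack's black end knob (always the end nearer the robot) to its white one. The pad stays, so it shows where the blue cast stood.
- pad_green: Green pad 56 x 60 x 4 mm, fixed on the wooden drying rack (350 x 76 x 18 mm); pads lie in one row, 68 mm apart. Origin: centre of its underside, 18 mm above the table; cast foot 22 mm above the table. x runs along the row, from the rack's black end knob (always the end nearer the robot) to its white one. The pad stays, so it shows where the green cast stood.
- pad_yellow: Yellow pad 56 x 60 x 4 mm, fixed on the wooden drying rack (350 x 76 x 18 mm); pads lie in one row, 68 mm apart. Origin: centre of its underside, 18 mm above the table; cast foot 22 mm above the table. x runs along the row, from the rack's black end knob (always the end nearer the robot) to its white one. The pad stays, so it shows where the yellow cast stood.
- pad_red: Red pad 56 x 60 x 4 mm, fixed on the wooden drying rack (350 x 76 x 18 mm); pads lie in one row, 68 mm apart. Origin: centre of its underside, 18 mm above the table; cast foot 22 mm above the table. x runs along the row, from the rack's black end knob (always the end nearer the robot) to its white one. The pad stays, so it shows where the red cast stood.
- scan_rack: Empty aluminium rack, fixed, 350 (x, along the row) x 76 (y) x 18 mm; origin: centre of its underside, on the table, z up. Four bays centred at x = -102, -34, 34, 102, y = 0 mm, each marked by a grey 46 x 44 mm rectangle; floor 18 mm above the table. Ridges 4 mm thick, 5 mm tall at x = -136, -68, 0, 68, 136. Ball knobs at the ends, black and white, either way round. It stands left or right.
- black_knob: Black ball knob (26 mm ball, 31 mm tall) fixed at one end of the scanning rack, at x = -158 or +158 mm of that rack. Origin: centre of its underside, on the rack's top. A white one like it stands at the other end.

How it is judged:
By the outcome, as a careful person would: the job done as asked, in the order asked, and still so for the second after the job is handed in, with the robot touching nothing.
It also fails if it takes over 109 s, if anything falls off the work surface, if the arm or the gripper's body presses on something with over 40 N, if the wrist force passes 120 N, or if a joint passes its speed limit or range.

## Working session

There is one attempt and no reset: what is moved stays moved. The work goes in short steps, Python scripts to look and compute and a tool call to move; the robot and the scene stay as the last step left them, time stands still between calls to the robot, and variables do not carry over. Pictures are saved under pics/ and viewed, and the job is handed in when it is done.

Besides the shell and the picture viewer there is one more tool, called after "Emit:" as name(argument=value, ...) on one line, values as JSON. apply_moves: Moves the arm, as the interface text tells. Its arguments: {"type":"object","properties":{"plan":{"type":"array","items":{"type":"number"}}},"required":["plan"]}

```bash
ls; mkdir -p pics
cat > h.py <<'E'
import numpy as np, cv2
from bench import arm
def save(n,f):
    d=arm.get_image(n); cv2.imwrite('pics/'+f,d['color'][:,:,::-1]); np.savez('pics/'+f+'.npz',**d); return d
E
python3 - <<'E'
from h import *
s=arm.read_state(); print(s)
for n in('scene','top'):
    d=save(n,n+'0.png'); print(d['camera_matrix'],d['camera_from_world'])
E
```

```text
pics
{'clock': 0.0, 'joints': array([ 1.59861119e+00,  3.85557748e-01,  6.61314046e-03, -4.95891139e-04,
       -1.19399778e+00, -2.58596254e-01]), 'joint_vel': array([ 0.00021366,  0.00167464,  0.00062731,  0.00221657, -0.00013635,
        0.00033365]), 'joint_efforts': array([ 1.03839304e-04, -3.92295456e+01,  1.88403153e+01,  4.18622822e+00,
       -4.56881564e-03, -4.75783082e-06]), 'position': array([142.81259451, 607.85971938, 230.21636215]), 'ee_rot': array([ 9.93338743e-01, -1.15225592e-01, -7.49553729e-05,  1.09493512e-03]), 'contact_force': array([-0.82475755, -0.45986283, -0.48727895]), 'wrist_torque': array([0.06519061, 0.04066669, 0.03093689]), 'gripper_width': 85.51989510341988}
[[522.02420763   0.         318.50144393]
 [  0.         522.02420763 235.54926636]
 [  0.           0.           1.        ]] [[ 2.99477808e-01  9.53897905e-01 -1.97946950e-02 -1.32287422e+02]
 [ 5.65943842e-01 -1.94305407e-01 -8.01219681e-01 -2.38999010e+02]
 [-7.68127991e-01  2.28744828e-01 -5.98042802e-01  1.44283284e+03]
 [ 0.00000000e+00  0.00000000e+00  0.00000000e+00  1.00000000e+00]]
[[450.77109441   0.         318.79596939]
 [  0.         450.77109441 240.23599214]
 [  0.           0.           1.        ]] [[-2.12585707e-02 -9.99773183e-01  1.28688324e-03 -1.24855771e+01]
 [-9.84135839e-01  2.06992611e-02 -1.76204966e-01  5.46647347e+02]
 [ 1.76138362e-01 -5.01233365e-03 -9.84352657e-01  7.53026658e+02]
 [ 0.00000000e+00  0.00000000e+00  0.00000000e+00  1.00000000e+00]]
```

View pics/scene0.png

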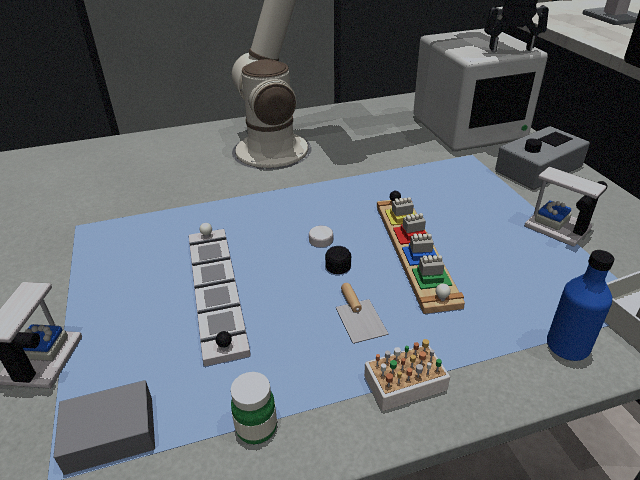

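View pics/top0.png

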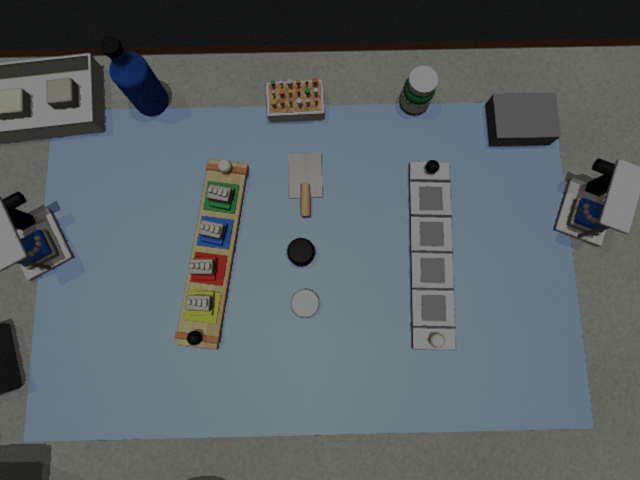

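Top view: the drying rack is on the left, black knob near the robot at (195,338), with the order yellow, red, blue, green. The scanning rack is on the right with its black knob at the far end (432,167) and white at (437,340). So yellow goes in the bay nearest the robot, then red, blue, and green at the far end.

```bash
cat >> h.py <<'E'
def ray2plane(K,T,uv,z):
    uv=np.atleast_2d(np.array(uv,float)); R=T[:3,:3];t=T[:3,3]; C=-R.T@t
    d=np.c_[(uv-K[[0,1],[2,2]])/np.array([K[0,0],K[1,1]]),np.ones(len(uv))]@R
    return C+d*((z-C[2])/d[:,2])[:,None]
E
python3 - <<'E'
from h import *
d=np.load('pics/top0.png.npz'); K=d['camera_matrix'];T=d['camera_from_world'];c=d['color']
hsv=cv2.cvtColor(c,cv2.COLOR_RGB2HSV)
# world points of all pixels by depth
Z=d['range_z']; v,u=np.mgrid[:480,:640]
P=np.stack([(u-K[0,2])*Z/K[0,0],(v-K[1,2])*Z/K[1,1],Z],-1)-T[:3,3]
W=P@T[:3,:3]
for n,(cu,cv) in dict(yellow=(200,303),red=(203,268),blue=(212,231),green=(220,195)).items():
    sl=(slice(cv-25,cv+25),slice(cu-28,cu+28))
    m=np.zeros((480,640),bool); m[sl]=(W[sl][...,2]>50)&(W[sl][...,2]<75)
    k,l,st,ce=cv2.connectedComponentsWithStats(m.astype(np.uint8)); 
    i=l[cv,cu]; m=l==i if i else l==1+np.argmax(st[1:,4])
    w=W[m]; r=cv2.minAreaRect(w[:,:2].astype(np.float32)); print(n,m.sum(),w.mean(0).round(1),r)
def rect(m,z,seed):
    k,l,st,ce=cv2.connectedComponentsWithStats(m.astype(np.uint8)); 
    i=l[seed[1],seed[0]]; pts=np.argwhere(l==i)[:,::-1]
    w=ray2plane(K,T,pts,z)[:,:2].astype(np.float32); return i,len(pts),cv2.minAreaRect(w)
print(hsv[340,205],hsv[200,432],hsv[215,452],hsv[300,432],hsv[215,412])
grey=(hsv[...,1]<60)&(hsv[...,2]<150)
for q in[(432,307),(432,270),(432,234),(432,198)]: print(rect(grey,18,q),W[q[1],q[0]])
for q in[(432,165),(437,338),(195,337),(225,166)]:print(W[q[1],q[0]])
E
```

```text
yellow 365 [440.4 185.3  60.4] ((440.6793518066406, 186.8458709716797), (40.589176177978516, 25.72723960876465), 87.75275421142578)
red 362 [502.8 181.6  60.3] ((503.2082214355469, 183.10736083984375), (40.29988098144531, 25.834930419921875), 88.254638671875)
blue 343 [568.1 166.6  60.2] ((569.1608276367188, 167.80162048339844), (39.93029022216797, 25.929162979125977), 77.11070251464844)
green 332 [633.6 153.9  60. ] ((635.0974731445312, 155.16314697265625), (40.12112808227539, 26.16619873046875), 78.66754913330078)
[ 13 153 110] [60  3 88] [103  58 124] [ 0  0 90] [120  10  49]
(np.int32(1), 246448, ((595.8322143554688, -27.70111083984375), (1304.766845703125, 908.3240356445312), 88.83991241455078)) [ 425.37890922 -225.22249629   18.3817802 ]
(np.int32(1), 246448, ((595.8322143554688, -27.70111083984375), (1304.766845703125, 908.3240356445312), 88.83991241455078)) [ 492.27507641 -229.9346052    17.07838592]
(np.int32(1), 246448, ((595.8322143554688, -27.70111083984375), (1304.766845703125, 908.3240356445312), 88.83991241455078)) [ 559.08193519 -234.12957755   17.82946541]
(np.int32(1), 246448, ((595.8322143554688, -27.70111083984375), (1304.766845703125, 908.3240356445312), 88.83991241455078)) [ 628.18149992 -238.90644676   16.84657661]
[ 683.14519028 -235.42600322   45.31840311]
[ 371.98870507 -222.71585405   48.82524024]
[382.46134506 191.56557459  47.96093661]
[688.6559307  145.1843572   46.67685799]
```

Run:
```python
from h import *
d=np.load('pics/top0.png.npz'); K=d['camera_matrix'];T=d['camera_from_world'];c=d['color']
hsv=cv2.cvtColor(c,cv2.COLOR_RGB2HSV)
print([tuple(hsv[270,x]) for x in range(408,458,3)])
S=[(432,307),(432,270),(432,234),(432,198)]
C=[]
for q in S:
    m=np.zeros((480,640),np.uint8); x,y=q
    roi=hsv[y-24:y+24,x-28:x+28]; g0=int(hsv[y,x,2])
    m[y-24:y+24,x-28:x+28]=(abs(roi[...,2].astype(int)-g0)<16)&(roi[...,1]<45)
    k,l,st,ce=cv2.connectedComponentsWithStats(m); i=l[y,x]
    w=ray2plane(K,T,np.argwhere(l==i)[:,::-1],18)[:,:2]
    print(w.mean(0),cv2.minAreaRect(w.astype(np.float32))); C.append(w.mean(0))
C=np.array(C); 
print(C.mean(0), np.degrees(np.arctan2(*(C[3]-C[0])[::-1])),np.diff(C,axis=0), np.linalg.norm(C[3]-C[0]))
# knobs
for q in[(432,167),(437,340),(195,338),(225,166)]: print(ray2plane(K,T,q,18+18))
cv2.imwrite('pics/crop.png',cv2.resize(c[140:360,160:470,::-1],None,fx=2.5,fy=2.5,interpolation=cv2.INTER_CUBIC))
```

```text
[(np.uint8(105), np.uint8(68), np.uint8(131)), (np.uint8(15), np.uint8(20), np.uint8(51)), (np.uint8(60), np.uint8(2), np.uint8(133)), (np.uint8(105), np.uint8(4), np.uint8(132)), (np.uint8(90), np.uint8(2), np.uint8(121)), (np.uint8(15), np.uint8(6), np.uint8(91)), (np.uint8(45), np.uint8(6), np.uint8(91)), (np.uint8(15), np.uint8(6), np.uint8(90)), (np.uint8(30), np.uint8(3), np.uint8(91)), (np.uint8(30), np.uint8(3), np.uint8(89)), (np.uint8(0), np.uint8(3), np.uint8(91)), (np.uint8(30), np.uint8(3), np.uint8(90)), (np.uint8(0), np.uint8(5), np.uint8(106)), (np.uint8(90), np.uint8(2), np.uint8(133)), (np.uint8(120), np.uint8(4), np.uint8(134)), (np.uint8(102), np.uint8(30), np.uint8(129)), (np.uint8(102), np.uint8(55), np.uint8(131))]
[ 424.26623835 -227.05119173] ((424.5711364746094, -226.95925903320312), (44.203575134277344, 44.51845932006836), 88.78202819824219)
[ 492.12241767 -229.87329746] ((492.2843017578125, -229.56484985351562), (45.015899658203125, 44.005279541015625), 88.7880859375)
[ 559.878606   -232.75921039] ((559.1885986328125, -232.62646484375), (44.055999755859375, 45.27445602416992), 88.79820251464844)
[ 627.99351344 -235.5235386 ] ((628.0781860351562, -235.73724365234375), (43.09781265258789, 46.0515251159668), 86.53816223144531)
[ 526.06519387 -231.30180954] -2.3813707089419585 [[67.85617932 -2.82210573]
 [67.75618833 -2.88591293]
 [68.11490744 -2.76432821]] 203.90336749403372
[[ 682.52213211 -237.70412547   36.        ]]
[[ 368.05511031 -225.78226796   36.        ]]
[[380.41678261 194.72456433  36.        ]]
[[692.4841723  147.41458851  36.        ]]
```

View pics/crop.png

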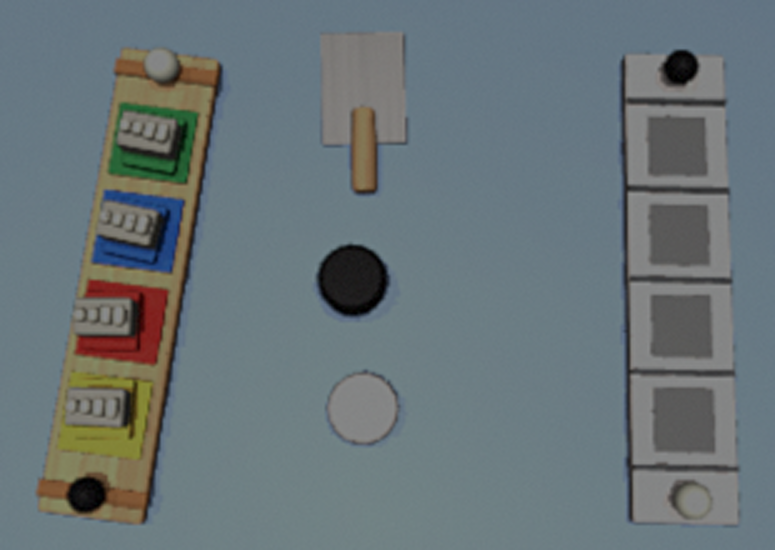

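Emit:
apply_moves(plan=[-1, 0.028, -0.03, 0, 0.3, -1, 0.056, -0.06, 0, 0.6, -1, 0.084, -0.09, 0, 0.9, -1, 0.112, -0.12, 0, 1.2, -1, 0.14, -0.15, 0, 1.5, -1, 0.168, -0.18, 0, 1.8, -1, 0.196, -0.21, 0, 2.1, -1, 0.224, -0.24, 0, 2.4])

```text
clock: 0.77
position: [367.7, 366.5, 231.1]
ee_rot: [0.996, -0.094, -0.0, 0.0]
contact_force: [0.6, 1.7, -0.5]
gripper_width: 85.2
```

Emit:
apply_moves(plan=[-1, 0.028, -0.03, 0, 0.3, -1, 0.056, -0.06, 0, 0.6, -1, 0.084, -0.09, 0, 0.9, -1, 0.112, -0.12, 0, 1.2, -1, 0.14, -0.15, 0, 1.5, -1, 0.165, -0.175, 0, 1.8, -1, 0.17, -0.188, 0, 2.1, -1, 0.17, -0.188, 0, 2.4])

```text
clock: 1.43
position: [537.9, 177.5, 230.3]
ee_rot: [0.997, -0.076, -0.001, 0.001]
contact_force: [0.0, 0.2, 0.3]
gripper_width: 85.3
```

Run:
```python
from h import *
s=arm.read_state(); np.savez('pics/w1s.npz',p=s['position'],q=s['ee_rot']); print(s['position'],s['ee_rot'],s['clock'],s['joints'],s['joint_vel'])
d=save('wrist','w1.png'); print(d['camera_matrix'],d['mount'])
```

```text
[537.94700211 177.51290133 230.3034705 ] [ 9.97129350e-01 -7.57095618e-02 -8.28164476e-04  6.59618212e-04] 1.4333 [ 6.04698054e-01  2.87216401e-01 -1.38921457e-01 -1.83254232e-05
 -1.14677590e+00  8.14541593e-01] [ 0.05825488 -0.01565984 -0.01280155 -0.01051684  0.00464056  0.0268844 ]
[[377.36223298   0.         321.37858824]
 [  0.         377.36223298 240.27707564]
 [  0.           0.           1.        ]] [[ 6.59654054e-07 -9.53827808e-01 -3.00353978e-01  7.65175193e+01]
 [ 9.99999976e-01  6.68414879e-05 -2.10070852e-04  1.70387341e-01]
 [ 2.20447527e-04 -3.00353970e-01  9.53827785e-01 -1.42082066e+02]
 [ 0.00000000e+00  0.00000000e+00  0.00000000e+00  1.00000000e+00]]
```

View pics/w1.png

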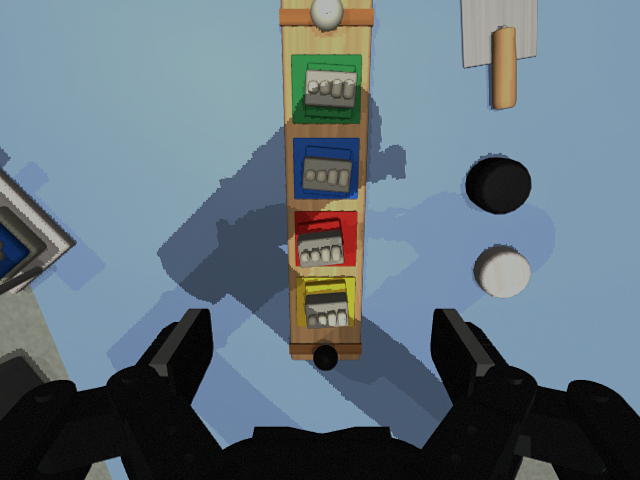

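The wrist view shows all four casts along the rack: green (330,90), blue (327,172), red (320,248) and yellow (327,315), all clear of the fingers.

```bash
cat >> h.py <<'E'
from scipy.spatial.transform import Rotation as Ro
def cloud(d,p,q):
    K=d['camera_matrix'];Z=d['range_z'];v,u=np.mgrid[:480,:640]
    P=np.stack([(u-K[0,2])*Z/K[0,0],(v-K[1,2])*Z/K[1,1],Z],-1)
    M=d['mount']; P=P@M[:3,:3].T+M[:3,3]
    W=P@Ro.from_quat(q).as_matrix().T+p; W[Z<=0]=np.nan; return W
def casts(W,lo,hi,seeds,r=34):
    for n,(x,y) in seeds.items():
        m=(np.hypot(W[...,0]-x,W[...,1]-y)<r)&(W[...,2]>lo)&(W[...,2]<hi)
        w=W[m][:,:2].astype(np.float32)
        if len(w)<30: print(n,'none');continue
        (cx,cy),(a,b),t=cv2.minAreaRect(w)
        if a<b: a,b,t=b,a,t+90
        print(n,len(w),'c',round(cx,1),round(cy,1),'size',round(a,1),round(b,1),'yaw',round((t-90+90)%180-90,2),'ztop',np.percentile(W[m][:,2],99).round(1))
SEED=dict(yellow=(440,186),red=(503,182),blue=(569,167),green=(635,155))
E
python3 - <<'E'
from h import *
d=np.load('pics/w1.png.npz');s=np.load('pics/w1s.npz')
W=cloud(d,s['p'],s['q'])
casts(W,50,75,SEED); casts(W,55,62,SEED); 
for u,v in[(316,57),(325,228),(325,280),(330,325),(480,245)]:print(W[v,u].round(1))
hsv=cv2.cvtColor(d['color'],cv2.COLOR_RGB2HSV)
for n,(a,b) in dict(yellow=(22,35),red=(0,8),blue=(112,125),green=(50,80)).items():
    m=(hsv[...,0]>=a)&(hsv[...,0]<=b)&(hsv[...,1]>170 if n!='x' else 1)&(np.hypot(W[...,0]-SEED[n][0],W[...,1]-SEED[n][1])<45)
    w=W[m&(abs(W[...,2]-22)<5)][:,:2].astype(np.float32); print(n,len(w),cv2.minAreaRect(w))
E
```

```text
yellow 1167 c 442.0 186.7 size 39.9 26.3 yaw -3.89 ztop 68.4
red 1317 c 504.4 183.2 size 40.1 26.6 yaw -2.27 ztop 68.3
blue 1519 c 570.4 167.6 size 40.1 26.2 yaw -13.53 ztop 68.4
green 1825 c 636.4 154.9 size 40.0 26.0 yaw -12.03 ztop 68.4
yellow 645 c 442.0 186.7 size 39.9 26.1 yaw -3.89 ztop 61.5
red 789 c 504.4 183.1 size 40.0 26.6 yaw -2.27 ztop 61.4
blue 969 c 570.4 167.7 size 40.0 26.2 yaw -13.62 ztop 60.7
green 1173 c 636.4 154.9 size 39.8 26.0 yaw -12.03 ztop 59.5
[665.2 162.3  21.6]
[519.2 176.6  33.8]
[461.8 185.   21.3]
[437.2 184.6  67.7]
[466.8  20.7  -1. ]
yellow 1004 ((437.4081115722656, 188.67559814453125), (59.84829330444336, 56.401329040527344), 81.70902252197266)
red 1392 ((504.7865295410156, 178.32662963867188), (59.78066635131836, 55.58135986328125), 80.88664245605469)
blue 5 ((560.7691650390625, 156.09783935546875), (25.95736312866211, 74.44734191894531), 38.822731018066406)
green 266 ((638.9782104492188, 157.98484802246094), (58.468441009521484, 54.19718551635742), 81.31977081298828)
```

Run:
```python
from h import *
d=np.load('pics/w1.png.npz');s=np.load('pics/w1s.npz')
W=cloud(d,s['p'],s['q'])
t=np.load('pics/top0.png.npz'); K=t['camera_matrix'];T=t['camera_from_world'];Z=t['range_z']; v,u=np.mgrid[:480,:640]
P=np.stack([(u-K[0,2])*Z/K[0,0],(v-K[1,2])*Z/K[1,1],Z],-1)-T[:3,3]; W2=P@T[:3,:3]
for n,c,y in[('yellow',(442,186.7),-3.9),('red',(504.4,183.2),-2.3),('blue',(570.4,167.6),-13.5),('green',(636.4,154.9),-12)]:
    for nm,w in(('wrist',W),('top',W2-[-1.3,0,0])):
        a=np.radians(y); q=w[...,:2]-c; X=q[...,0]*np.cos(a)+q[...,1]*np.sin(a); Y=-q[...,0]*np.sin(a)+q[...,1]*np.cos(a)
        o=[]
        for lo,hi in((30,36.5),(50,62),(62,75)):
            m=(abs(X)<32)&(abs(Y)<16)&(w[...,2]>lo)&(w[...,2]<hi); o.append((m.sum(),np.percentile(X[m],[1,99]).round(1)) if m.sum() else 0)
        print(n,nm,o)
```

```text
yellow wrist [(np.int64(329), array([11.3, 20.9])), (np.int64(576), array([-12.7,  12.9])), (np.int64(377), array([-5.7,  6.5]))]
yellow top [(np.int64(151), array([-20.9,  20.7])), (np.int64(171), array([-13. ,  12.8])), (np.int64(116), array([-6. ,  6.1]))]
red wrist [(np.int64(350), array([12.1, 21. ])), (np.int64(659), array([-12.5,  13. ])), (np.int64(418), array([-5.6,  6.6]))]
red top [(np.int64(124), array([-20.4,  19.9])), (np.int64(168), array([-12.7,  13. ])), (np.int64(115), array([-5.7,  6.6]))]
blue wrist [(np.int64(513), array([-20.6,  20.9])), (np.int64(762), array([-12.8,  13. ])), (np.int64(481), array([-6.2,  6.4]))]
blue top [(np.int64(118), array([-20.8,  21.1])), (np.int64(158), array([-12.8,  12.9])), (np.int64(109), array([-6.3,  6.1]))]
green wrist [(np.int64(650), array([-20.9,  20.8])), (np.int64(911), array([-12.9,  12.7])), (np.int64(587), array([-6.5,  6.4]))]
green top [(np.int64(100), array([-20.6,  21.5])), (np.int64(157), array([-12.8,  12.9])), (np.int64(102), array([-5.8,  6.3]))]
```

Emit:
apply_moves(plan=[-1, -0.032, 0.002, -0.02, 1.5, -1, -0.064, 0.004, -0.05, 3, -1, -0.09, 0.006, -0.08, 4.5, -1, -0.095, 0.006, -0.11, 4.5, -1, -0.095, 0.006, -0.13, 4.5, -1, -0.095, 0.006, -0.14, 4.5, -1, -0.095, 0.006, -0.14, 4.5, -1, -0.095, 0.006, -0.14, 4.5])

```text
clock: 2.15
position: [441.4, 187.1, 91.2]
ee_rot: [0.999, -0.033, -0.0, 0.0]
contact_force: [0.2, -0.6, 0.5]
gripper_width: 85.8
```

```bash
cat >> h.py <<'E'
def st():
    s=arm.read_state();R=Ro.from_quat(s['ee_rot']).as_matrix(); print('t',s['clock'],'p',s['position'].round(1),'yaw',np.degrees(np.arctan2(R[1,0],R[0,0])).round(2),'F',s['contact_force'].round(1),'w',s['gripper_width'].round(1),'tilt',R[:,2].round(3)); return s
def wr(f):
    s=st(); d=save('wrist',f); return cloud(d,s['position'],s['ee_rot']),d,s
E
python3 - <<'E'
from h import *
W,d,s=wr('w2.png'); casts(W,50,75,SEED)
E
```

```text
Traceback (most recent call last):
  File "h.py", line 27, in wr
    s=st(); d=save('wrist',f); return cloud(d,s['position'],s['ee_rot']),d,s
  File "h.py", line 25, in st
    s=arm.read_state();R=Ro.from_quat(s['ee_rot']).as_matrix(); print('t',s['clock'],'p',s['position'].round(1),'yaw',np.degrees(np.arctan2(R[1,0],R[0,0])).round(2),'F',s['contact_force'].round(1),'w',s['gripper_width'].round(1),'tilt',R[:,2].round(3)); return s
                                                                                                                                                                                                         ^^^^^^^^^^^^^^^^^^^^^^^^
AttributeError: 'float' object has no attribute 'round'
```

```bash
sed -i "s/s\['gripper_width'\].round(1)/round(s['gripper_width'],1)/" h.py
python3 - <<'E'
from h import *
W,d,s=wr('w2.png'); casts(W,50,75,SEED)
E
```

```text
t 2.15 p [441.4 187.1  91.2] yaw -3.82 F [ 0.2 -0.6  0.5] w 85.8 tilt [-0.001 -0.001 -1.   ]
yellow 3918 c 441.9 186.6 size 40.0 26.2 yaw -3.91 ztop 68.1
red 5011 c 504.1 183.1 size 40.2 26.1 yaw -1.92 ztop 68.4
blue 2208 c 559.6 169.7 size 40.5 10.1 yaw -4.39 ztop 65.3
green none
```

View pics/w2.png

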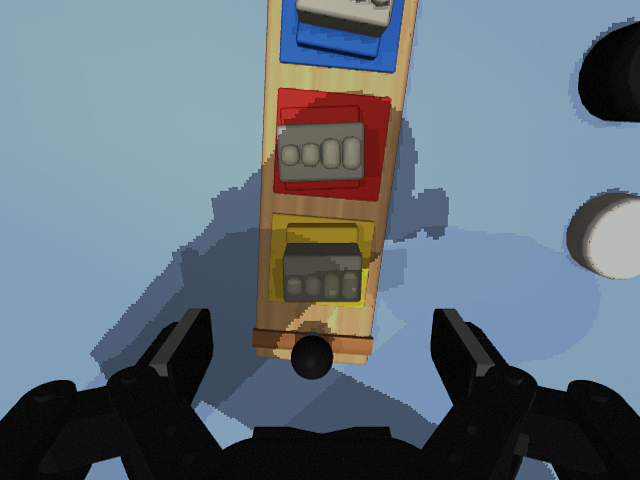

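The close wrist view confirms the yellow cast at (322,275), centred between the fingers. Descending.

Emit:
apply_moves(plan=[-1, 0, 0, -0.025, 0, -1, 0, 0, -0.045, 0, -1, 0, 0, -0.058, 0, -1, 0, 0, -0.062, 0, -0.3, 0, 0, -0.062, 0, -0.1, 0, 0, -0.062, 0, 0, 0, 0, -0.062, 0, 0, 0, 0, -0.062, 0])

```text
clock: 2.87
position: [442.6, 187.0, 30.4]
ee_rot: [0.999, -0.034, 0.001, -0.001]
contact_force: [0.3, 0.8, 0.3]
gripper_width: 43.0
```

Emit:
apply_moves(plan=[0.3, 0, 0, 0, 0, 1, 0, 0, 0, 0, 1, 0, 0, 0, 0, 1, 0, 0, 0, 0, 1, 0, 0, 0, 0])

```text
clock: 3.28
position: [442.7, 187.0, 30.6]
ee_rot: [0.999, -0.034, 0.001, -0.001]
contact_force: [-1.8, 0.2, 6.3]
gripper_width: 39.1
```

Emit:
apply_moves(plan=[1, 0, 0, 0.008, 0, 1, 0, 0, 0.025, 0, 1, 0, 0, 0.05, 0, 1, 0, 0, 0.075, 0, 1, 0, 0, 0.09, 0, 1, 0, 0, 0.09, 0])

```text
clock: 3.78
position: [443.7, 187.7, 123.0]
ee_rot: [0.999, -0.034, 0.003, -0.003]
contact_force: [0.6, 0.0, -1.9]
gripper_width: 39.0
```

Run:
```python
from h import *
W,d,s=wr('w3.png')
```

```text
t 3.7833 p [443.7 187.7 123. ] yaw -3.9 F [ 0.6  0.  -1.9] w 39.0 tilt [ 0.006  0.005 -1.   ]
```

View pics/w3.png

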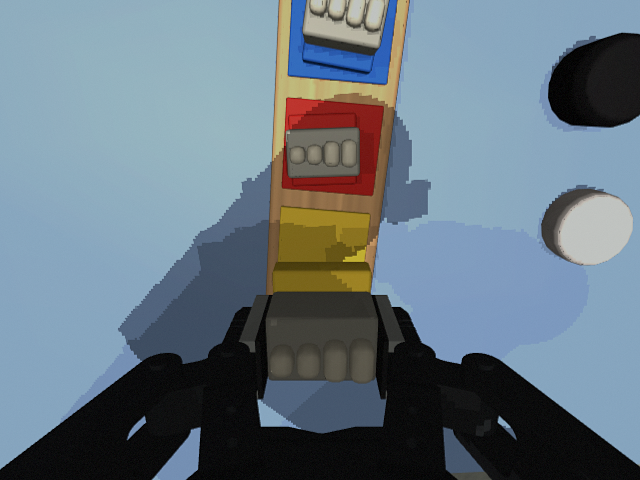

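The yellow cast is held upright between the fingers at (322,330), with its base at (322,280). Carrying it over to the scanning rack.

Emit:
apply_moves(plan=[1, 0, -0.02, 0, 0.2, 1, 0, -0.055, 0, 0.4, 1, -0.002, -0.09, 0, 0.6, 1, -0.004, -0.125, 0, 0.8, 1, -0.006, -0.16, 0, 1, 1, -0.008, -0.195, 0, 1.2, 1, -0.01, -0.23, 0, 1.5, 1, -0.012, -0.265, 0, 1.5])

```text
clock: 4.5
position: [428.2, -80.3, 118.0]
ee_rot: [1.0, -0.021, -0.002, 0.0]
contact_force: [1.0, -0.0, -1.5]
gripper_width: 39.1
```

Emit:
apply_moves(plan=[1, -0.002, -0.035, 0, 0, 1, -0.003, -0.07, 0, 0, 1, -0.004, -0.1, 0, 0, 1, -0.005, -0.125, 0, 0, 1, -0.006, -0.14, 0, 0, 1, -0.006, -0.148, 0, 0, 1, -0.006, -0.148, 0, 0, 1, -0.006, -0.148, 0, 0])

```text
clock: 5.17
position: [423.2, -226.3, 118.4]
ee_rot: [1.0, -0.022, -0.001, -0.0]
contact_force: [0.7, 0.1, -2.3]
gripper_width: 39.1
```

```bash
cat >> h.py <<'E'
def bays(W,d,seeds):
    hsv=cv2.cvtColor(d['color'],cv2.COLOR_RGB2HSV); out={}
    g=cv2.cvtColor(d['color'],cv2.COLOR_RGB2GRAY)
    for n,(x,y) in seeds.items():
        roi=(abs(W[...,0]-x)<31)&(abs(W[...,1]-y)<34)&(abs(W[...,2]-18)<4)&(hsv[...,1]<50)
        if roi.sum()<300: print(n,'none',roi.sum());continue
        th,_=cv2.threshold(g[roi].reshape(-1,1),0,255,cv2.THRESH_OTSU)
        m=cv2.morphologyEx((roi&(g<th)).astype(np.uint8),cv2.MORPH_OPEN,np.ones((3,3)))
        k,l,stt,ce=cv2.connectedComponentsWithStats(m); l=l==1+np.argmax(stt[1:,4])
        print(n,th,l.sum(),cv2.minAreaRect(W[l][:,:2].astype(np.float32)))
BAY=dict(b1=(424.3,-227),b2=(492.1,-229.9),b3=(559.9,-232.7),b4=(628,-235.5))
def held(d):
    s=dict(d); W=cloud(d,np.zeros(3),[0,0,0,1]) # tool frame
    for nm,lo,hi in(('block',-34,-28),('teeth',-42,-33),('base',-13,-4)):
        m=(abs(W[...,0])<28)&(abs(W[...,1])<17)&(W[...,2]>lo)&(W[...,2]<hi)
        if m.sum(): print(nm,m.sum(),'x',np.percentile(W[m][:,0],[1,50,99]).round(1),'y',np.percentile(W[m][:,1],[1,99]).round(1),'z',np.percentile(W[m][:,2],[5,50,95]).round(1))
E
python3 - <<'E'
from h import *
W,d,s=wr('w4.png');bays(W,d,BAY);held(d)
E
```

```text
t 5.1667 p [ 423.2 -226.3  118.4] yaw -2.47 F [ 0.7  0.1 -2.3] w 39.1 tilt [-0.002  0.001 -1.   ]
b1 104.0 3470 ((429.7415771484375, -223.862548828125), (61.815467834472656, 36.432823181152344), 87.5341796875)
b2 118.0 5430 ((492.42803955078125, -229.84510803222656), (45.09248733520508, 46.67957305908203), 87.7406005859375)
b3 173.0 4124 ((550.9925537109375, -232.5480194091797), (44.852474212646484, 27.411937713623047), 87.32215881347656)
b4 none 0
block 867 x [-4.   3.7  7.2] y [-16.4  16.3] z [-33.9 -31.8 -28.6]
teeth 2769 x [-6.3  0.8  6. ] y [-16.4  16.6] z [-37.3 -36.  -33.7]
base 831 x [11.2 11.9 17.5] y [-16.6  16.6] z [-12.6  -9.   -4.9]
```

View pics/w4.png

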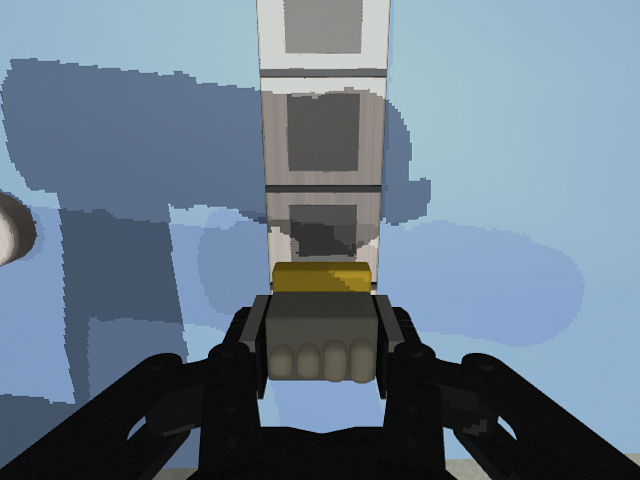

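Wrist and top views agree on the bays to within 0.5 mm. The cast sits centred in the fingers with its foot about 8.7 mm past the TCP. Lowering slowly.

Emit:
apply_moves(plan=[1, 0.001, -0.0005, -0.02, 0.1, 1, 0.001, -0.0005, -0.045, 0.1, 1, 0.001, -0.0005, -0.065, 0.1, 1, 0.001, -0.0005, -0.078, 0.1, 1, 0.001, -0.0005, -0.085, 0.1, 1, 0.001, -0.0005, -0.088, 0.1, 1, 0.001, -0.0005, -0.088, 0.1, 1, 0.001, -0.0005, -0.088, 0.1])

```text
clock: 5.88
position: [425.7, -226.8, 32.0]
ee_rot: [1.0, -0.02, 0.001, 0.0]
contact_force: [-0.1, 0.4, -1.5]
gripper_width: 39.3
```

Emit:
apply_moves(plan=[1, 0, 0, -0.001, 0, 1, 0, 0, -0.002, 0, 1, 0, 0, -0.003, 0, 1, 0, 0, -0.003, 0])

```text
clock: 6.22
position: [425.0, -227.1, 28.5]
ee_rot: [1.0, -0.02, 0.0, 0.0]
contact_force: [-0.1, -0.2, -1.5]
gripper_width: 39.2
```

Emit:
apply_moves(plan=[1, 0, 0, -0.0007, 0, 1, 0, 0, -0.0013, 0, 1, 0, 0, -0.0018, 0, 1, 0, 0, -0.0018, 0])

```text
clock: 6.55
position: [425.0, -227.2, 26.7]
ee_rot: [1.0, -0.02, -0.0, 0.0]
contact_force: [-0.8, 0.6, 1.1]
gripper_width: 39.1
```

Touchdown: the vertical force rose from -1.5 to +1.1 N. Releasing and lifting off.

Emit:
apply_moves(plan=[0.1, 0, 0, 0, 0, 0, 0, 0, 0, 0, -0.2, 0, 0, 0, 0, -0.6, 0, 0, 0, 0, -1, 0, 0, 0, 0, -1, 0, 0, 0.01, 0, -1, 0, 0, 0.03, 0, -1, 0, 0, 0.06, 0])

```text
clock: 7.22
position: [423.0, -226.6, 85.1]
ee_rot: [1.0, -0.021, -0.003, -0.001]
contact_force: [0.9, 0.4, 0.7]
gripper_width: 85.2
```

Emit:
apply_moves(plan=[-1, 0, 0, 0.03, 0, -1, 0, 0, 0.05, 0, -1, 0, 0, 0.064, 0, -1, 0, 0, 0.064, 0, -1, 0, 0, 0.064, 0])

```text
clock: 7.63
position: [425.1, -227.0, 151.0]
ee_rot: [1.0, -0.02, 0.001, -0.0]
contact_force: [-0.1, -0.2, -0.9]
gripper_width: 85.4
```

Run:
```python
from h import *
W,d,s=wr('w5.png');bays(W,d,BAY);casts(W,46,72,BAY)
```

```text
t 7.6333 p [ 425.1 -227.   151. ] yaw -2.34 F [-0.1 -0.2 -0.9] w 85.4 tilt [ 0.002  0.    -1.   ]
b1 128.0 2015 ((438.2434387207031, -227.0186767578125), (68.41093444824219, 34.09183883666992), 88.6030044555664)
b2 97.0 4269 ((492.2275390625, -229.896240234375), (44.7667236328125, 46.24912643432617), 87.21684265136719)
b3 149.0 4442 ((556.7002563476562, -232.90618896484375), (44.42698669433594, 38.734405517578125), 87.2294692993164)
b4 none 0
b1 2310 c 424.1 -227.2 size 40.1 26.2 yaw -2.26 ztop 64.4
b2 none
b3 none
b4 none
```

View pics/w5.png

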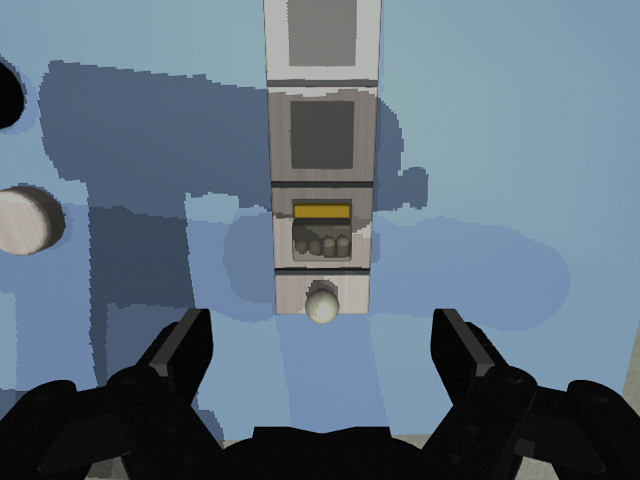

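The yellow cast stands upright in the bay next to the white knob at (322,240), measured at (424.1, -227.2) and yaw -2.3°. Next, red.

Emit:
apply_moves(plan=[-1, 0.005, 0.02, 0, 0, -1, 0.012, 0.058, 0, 0, -1, 0.019, 0.096, 0, 0, -1, 0.026, 0.134, 0, 0, -1, 0.033, 0.172, 0, 0, -1, 0.04, 0.21, 0, 0, -1, 0.047, 0.248, 0, 0, -1, 0.054, 0.286, 0, 0.3])

```text
clock: 8.35
position: [478.0, 60.5, 149.0]
ee_rot: [1.0, -0.018, -0.001, 0.001]
contact_force: [0.9, -0.4, 0.0]
gripper_width: 85.3
```

Emit:
apply_moves(plan=[-1, 0.007, 0.038, -0.01, 0, -1, 0.014, 0.076, -0.02, 0, -1, 0.02, 0.105, -0.03, 0, -1, 0.025, 0.12, -0.04, 0, -1, 0.0253, 0.1242, -0.05, 0, -1, 0.0253, 0.1242, -0.06, 0, -1, 0.0253, 0.1242, -0.06, 0, -1, 0.0253, 0.1242, -0.06, 0])

```text
clock: 9.02
position: [503.2, 181.5, 89.3]
ee_rot: [1.0, -0.018, -0.001, 0.001]
contact_force: [0.6, 0.5, -0.8]
gripper_width: 85.4
```

Run:
```python
from h import *
W,d,s=wr('w6.png');casts(W,50,75,SEED)
```

```text
t 9.0167 p [503.2 181.5  89.3] yaw -2.09 F [ 0.6  0.5 -0.8] w 85.4 tilt [-0.003 -0.002 -1.   ]
yellow none
red 4008 c 504.7 183.2 size 40.1 26.1 yaw -1.74 ztop 68.1
blue 5234 c 570.3 167.7 size 40.1 26.2 yaw -13.67 ztop 68.3
green 1009 c 623.7 156.6 size 38.7 5.4 yaw -4.34 ztop 58.7
```

View pics/w6.png

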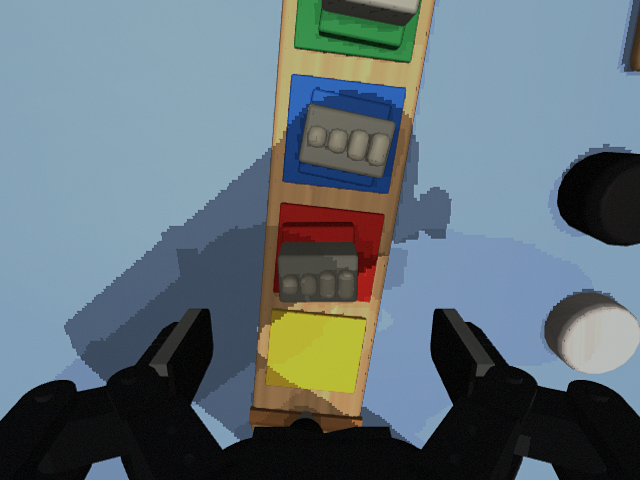

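The red cast is centred ahead of the jaws at (318,270). Descending and gripping.

Emit:
apply_moves(plan=[-1, 0.0002, 0, -0.025, 0.2, -1, 0.0002, 0, -0.045, 0.2, -1, 0.0002, 0, -0.057, 0.2, -1, 0.0002, 0, -0.061, 0.2, -0.3, 0.0002, 0, -0.061, 0.2, -0.1, 0.0002, 0, -0.061, 0.2, 0, 0.0002, 0, -0.061, 0.2, 0, 0.0002, 0, -0.061, 0.2])

```text
clock: 9.73
position: [505.2, 183.5, 30.8]
ee_rot: [1.0, -0.016, 0.001, -0.001]
contact_force: [0.8, -0.2, -0.2]
gripper_width: 42.7
```

Emit:
apply_moves(plan=[0.3, 0, 0, 0, 0, 1, 0, 0, 0, 0, 1, 0, 0, 0, 0, 1, 0, 0, 0, 0, 1, 0, 0, 0, 0])

```text
clock: 10.15
position: [505.3, 183.6, 30.9]
ee_rot: [1.0, -0.016, 0.001, -0.001]
contact_force: [-0.2, -0.5, 6.5]
gripper_width: 38.9
```

Emit:
apply_moves(plan=[1, 0, 0, 0.008, 0, 1, 0, 0, 0.025, 0, 1, 0, 0, 0.05, 0, 1, 0, 0, 0.075, 0, 1, 0, 0, 0.09, 0, 1, 0, 0, 0.09, 0])

```text
clock: 10.65
position: [506.2, 184.3, 123.3]
ee_rot: [1.0, -0.016, 0.003, -0.002]
contact_force: [0.3, 0.0, -0.6]
gripper_width: 38.6
```

Emit:
apply_moves(plan=[1, 0, -0.02, 0, 0, 1, 0, -0.055, 0, 0, 1, -0.002, -0.09, 0, 0, 1, -0.004, -0.125, 0, 0, 1, -0.006, -0.16, 0, -0.2, 1, -0.008, -0.195, 0, -0.4, 1, -0.01, -0.23, 0, -0.5, 1, -0.012, -0.265, 0, -0.5])

```text
clock: 11.32
position: [491.0, -83.4, 118.5]
ee_rot: [1.0, -0.02, -0.001, -0.0]
contact_force: [0.5, -1.2, -1.1]
gripper_width: 38.8
```

Emit:
apply_moves(plan=[1, 0, -0.035, 0, 0, 1, 0, -0.07, 0, 0, 1, 0, -0.1, 0, 0, 1, 0, -0.125, 0, 0, 1, 0, -0.14, 0, 0, 1, 0, -0.148, 0, 0, 1, 0, -0.148, 0, 0, 1, 0, -0.148, 0, 0])

```text
clock: 11.98
position: [491.8, -229.5, 118.7]
ee_rot: [1.0, -0.021, -0.001, -0.0]
contact_force: [0.0, 0.6, -0.8]
gripper_width: 39.3
```

Run:
```python
from h import *
W,d,s=wr('w7.png');bays(W,d,BAY);held(d)
```

```text
t 11.9833 p [ 491.8 -229.5  118.7] yaw -2.36 F [ 0.   0.6 -0.8] w 39.3 tilt [-0.002  0.001 -1.   ]
b1 none 2
b2 112.0 3801 ((496.3394775390625, -227.32992553710938), (62.44020462036133, 38.770713806152344), 88.5647201538086)
b3 120.0 5426 ((560.193115234375, -232.52325439453125), (45.2052116394043, 46.31166076660156), 87.48645782470703)
b4 174.0 4214 ((619.3892822265625, -235.40113830566406), (44.15752029418945, 28.17203140258789), 87.51626586914062)
block 907 x [-4.   4.   7.2] y [-16.5  16.5] z [-33.9 -31.9 -28.9]
teeth 2694 x [-6.1  1.   6.2] y [-16.3  16.6] z [-37.1 -35.8 -33.6]
base 841 x [11.5 12.2 12.9] y [-16.6  16.7] z [-12.6  -8.8  -4.8]
```

View pics/w7.png

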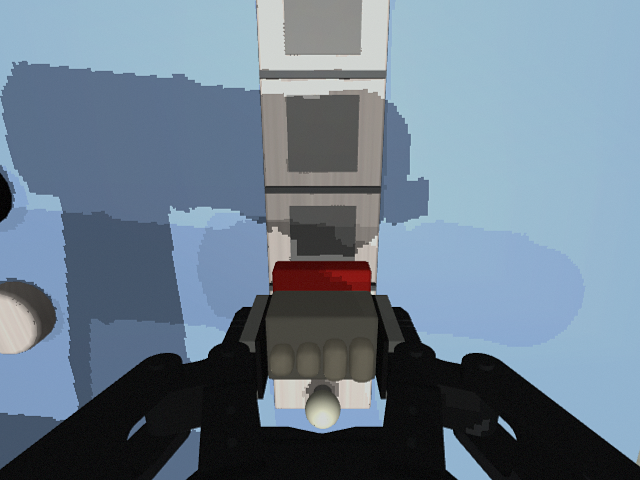

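Red is held level over its bay, with the yellow cast out of view behind it. Lowering.

Emit:
apply_moves(plan=[1, 0, 0, -0.02, 0, 1, 0, 0, -0.045, 0, 1, 0, 0, -0.065, 0, 1, 0, 0, -0.078, 0, 1, 0, 0, -0.085, 0, 1, 0, 0, -0.088, 0, 1, 0, 0, -0.0885, 0, 1, 0, 0, -0.089, 0])

```text
clock: 12.7
position: [493.2, -229.6, 31.3]
ee_rot: [1.0, -0.02, 0.001, 0.0]
contact_force: [0.3, -0.3, -0.9]
gripper_width: 38.9
```

Emit:
apply_moves(plan=[1, 0, 0, -0.0007, 0, 1, 0, 0, -0.0014, 0, 1, 0, 0, -0.0021, 0, 1, 0, 0, -0.0028, 0, 1, 0, 0, -0.0034, 0, 1, 0, 0, -0.0036, 0, 1, 0, 0, -0.0036, 0])

```text
clock: 13.28
position: [492.4, -229.9, 26.9]
ee_rot: [1.0, -0.02, 0.0, 0.0]
contact_force: [-0.7, -0.2, -1.7]
gripper_width: 38.6
```

Emit:
apply_moves(plan=[1, 0, 0, -0.0003, 0, 1, 0, 0, -0.0006, 0, 1, 0, 0, -0.0006, 0])

```text
clock: 13.53
position: [492.5, -229.9, 26.9]
ee_rot: [1.0, -0.02, 0.0, 0.0]
contact_force: [-2.3, 1.1, 4.3]
gripper_width: 39.1
```

Contact, +4.3 N. Releasing.

Emit:
apply_moves(plan=[0.1, 0, 0, 0, 0, 0, 0, 0, 0, 0, -0.2, 0, 0, 0, 0, -0.6, 0, 0, 0, 0, -1, 0, 0, 0, 0, -1, 0, 0, 0.01, 0, -1, 0, 0, 0.03, 0, -1, 0, 0, 0.06, 0])

```text
clock: 14.2
position: [490.7, -229.5, 85.2]
ee_rot: [1.0, -0.02, -0.003, -0.001]
contact_force: [1.1, -0.6, -0.8]
gripper_width: 85.3
```

Emit:
apply_moves(plan=[-1, 0, 0, 0.03, 0, -1, 0, 0, 0.05, 0, -1, 0, 0, 0.064, 0, -1, 0, 0, 0.064, 0, -1, 0, 0, 0.064, 0])

```text
clock: 14.62
position: [492.8, -229.9, 151.5]
ee_rot: [1.0, -0.02, 0.001, 0.0]
contact_force: [-0.9, 0.1, -0.0]
gripper_width: 85.2
```

Run:
```python
from h import *
W,d,s=wr('w8.png');bays(W,d,BAY);casts(W,46,72,BAY)
```

```text
t 14.6167 p [ 492.8 -229.9  151.5] yaw -2.34 F [-0.9  0.1 -0. ] w 85.2 tilt [ 0.003 -0.    -1.   ]
b1 124.0 210 ((446.1810302734375, -228.51321411132812), (43.134429931640625, 4.797647476196289), 89.22611236572266)
b2 134.0 2037 ((505.86602783203125, -229.91615295410156), (69.03443908691406, 34.939720153808594), 87.41600036621094)
b3 101.0 4254 ((560.18115234375, -232.55357360839844), (44.88718795776367, 45.73630905151367), 87.47676849365234)
b4 152.0 4441 ((624.7034301757812, -235.68174743652344), (44.24642562866211, 38.83441925048828), 87.77034759521484)
b1 1940 c 424.6 -227.3 size 40.1 26.3 yaw -2.27 ztop 64.3
b2 2275 c 492.2 -230.1 size 39.9 25.9 yaw -1.78 ztop 64.3
b3 none
b4 none
```

View pics/w8.png

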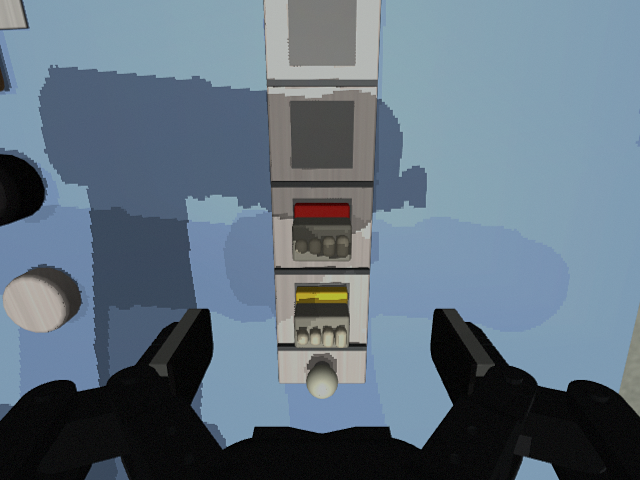

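Red stands in bay 2 at (322,240) behind yellow (322,322); both are upright and centred within about 0.3 mm. Next, blue.

Emit:
apply_moves(plan=[-1, 0.005, 0.02, 0, -1, -1, 0.012, 0.058, 0, -2.5, -1, 0.019, 0.096, 0, -4, -1, 0.026, 0.134, 0, -5.5, -1, 0.033, 0.172, 0, -7, -1, 0.04, 0.21, 0, -8.5, -1, 0.047, 0.248, 0, -10, -1, 0.054, 0.286, 0, -11.3])

```text
clock: 15.33
position: [545.5, 57.8, 148.8]
ee_rot: [0.993, -0.119, -0.001, 0.001]
contact_force: [0.3, -1.2, -0.3]
gripper_width: 85.0
```

Emit:
apply_moves(plan=[-1, 0.008, 0.036, -0.01, 0, -1, 0.015, 0.07, -0.02, 0, -1, 0.02, 0.095, -0.03, 0, -1, 0.024, 0.108, -0.04, 0, -1, 0.024, 0.1116, -0.05, 0, -1, 0.024, 0.1116, -0.06, 0, -1, 0.024, 0.1116, -0.06, 0, -1, 0.024, 0.1116, -0.06, 0])

```text
clock: 16.0
position: [569.6, 165.9, 89.3]
ee_rot: [0.993, -0.119, -0.001, 0.001]
contact_force: [0.6, 0.3, 0.3]
gripper_width: 85.3
```

Run:
```python
from h import *
W,d,s=wr('w9.png');casts(W,50,75,SEED)
```

```text
t 16.0 p [569.6 165.9  89.3] yaw -13.72 F [0.6 0.3 0.3] w 85.3 tilt [-0.002 -0.002 -1.   ]
yellow none
red none
blue 4000 c 571.0 167.6 size 40.0 25.9 yaw -13.57 ztop 68.2
green 5217 c 636.5 155.0 size 39.9 26.0 yaw -11.93 ztop 68.4
```

View pics/w9.png

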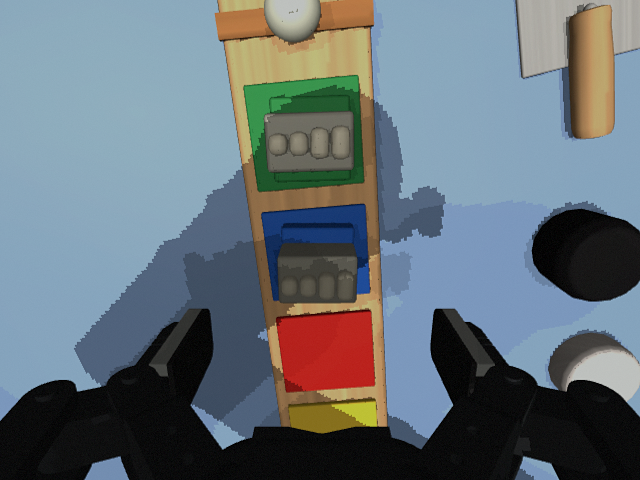

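The blue cast is between the jaws at (318,272). Gripping.

Emit:
apply_moves(plan=[-1, 0.0002, 0, -0.025, 0, -1, 0.0002, 0, -0.045, 0, -1, 0.0002, 0, -0.057, 0, -1, 0.0002, 0, -0.061, 0, -0.3, 0.0002, 0, -0.061, 0, -0.1, 0.0002, 0, -0.061, 0, 0, 0.0002, 0, -0.061, 0, 0, 0.0002, 0, -0.061, 0])

```text
clock: 16.72
position: [571.4, 168.0, 30.7]
ee_rot: [0.993, -0.119, 0.001, -0.001]
contact_force: [1.0, 0.9, 0.4]
gripper_width: 42.8
```

Emit:
apply_moves(plan=[0.3, 0, 0, 0, 0, 1, 0, 0, 0, 0, 1, 0, 0, 0, 0, 1, 0, 0, 0, 0, 1, 0, 0, 0, 0])

```text
clock: 17.13
position: [571.5, 168.1, 30.8]
ee_rot: [0.993, -0.118, 0.001, -0.0]
contact_force: [-0.6, -1.7, 6.1]
gripper_width: 39.0
```

Emit:
apply_moves(plan=[1, 0, 0, 0.008, 0, 1, 0, 0, 0.025, 0, 1, 0, 0, 0.05, 0, 1, 0, 0, 0.075, 0, 1, 0, 0, 0.09, 0, 1, 0, 0, 0.09, 0])

```text
clock: 17.63
position: [572.5, 168.7, 123.3]
ee_rot: [0.993, -0.118, 0.003, -0.002]
contact_force: [-0.3, -0.3, -0.5]
gripper_width: 39.0
```

Emit:
apply_moves(plan=[1, 0, -0.02, 0, 0.5, 1, 0, -0.055, 0, 2, 1, -0.002, -0.09, 0, 3.5, 1, -0.004, -0.125, 0, 5, 1, -0.006, -0.16, 0, 6.5, 1, -0.008, -0.195, 0, 8, 1, -0.009, -0.23, 0, 9.5, 1, -0.0104, -0.265, 0, 11.2])

```text
clock: 18.3
position: [558.8, -98.8, 117.9]
ee_rot: [1.0, -0.021, -0.001, -0.0]
contact_force: [0.5, -0.2, -0.8]
gripper_width: 38.9
```

Emit:
apply_moves(plan=[1, 0, -0.035, 0, 0, 1, 0, -0.07, 0, 0, 1, 0, -0.1, 0, 0, 1, 0, -0.12, 0, 0, 1, 0, -0.132, 0, 0, 1, 0, -0.1353, 0, 0, 1, 0, -0.1353, 0, 0, 1, 0, -0.1353, 0, 0])

```text
clock: 18.97
position: [560.0, -231.6, 118.8]
ee_rot: [1.0, -0.021, -0.001, -0.0]
contact_force: [0.3, 0.9, -1.6]
gripper_width: 38.8
```

Run:
```python
from h import *
W,d,s=wr('w10.png');bays(W,d,BAY);held(d)
```

```text
t 18.9667 p [ 560.  -231.6  118.8] yaw -2.4 F [ 0.3  0.9 -1.6] w 38.8 tilt [-0.001  0.001 -1.   ]
b1 157.0 148 ((446.6111755371094, -220.40505981445312), (27.761119842529297, 4.770045757293701), 89.51049041748047)
b2 none 0
b3 114.0 3727 ((564.492919921875, -232.13198852539062), (58.731510162353516, 38.61328887939453), 87.6315689086914)
b4 123.0 5463 ((628.1625366210938, -235.32691955566406), (45.22153854370117, 46.795379638671875), 87.66973114013672)
block 886 x [-3.9  3.9  6.8] y [-16.3  16.4] z [-33.8 -31.9 -28.8]
teeth 2726 x [-6.2  1.   6.1] y [-16.3  16.6] z [-37.1 -35.9 -33.6]
base 841 x [11.5 12.1 13.1] y [-16.6  16.6] z [-12.6  -8.9  -4.7]
```

View pics/w10.png

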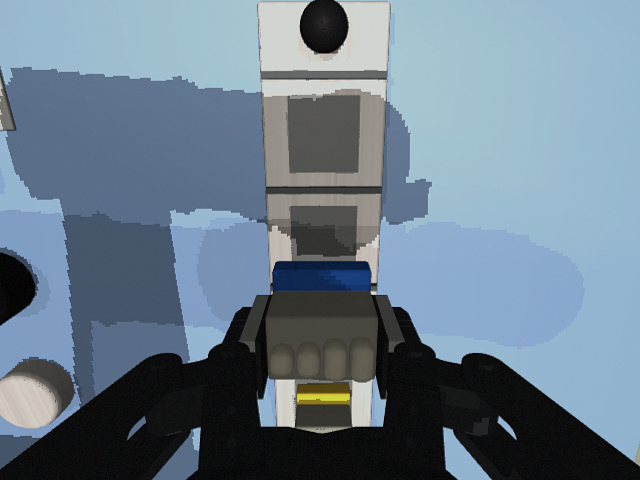

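Blue is held level, with bay 4 and the black knob (323,25) ahead. Lowering.

Emit:
apply_moves(plan=[1, 0, 0, -0.02, 0, 1, 0, 0, -0.045, 0, 1, 0, 0, -0.065, 0, 1, 0, 0, -0.078, 0, 1, 0, 0, -0.085, 0, 1, 0, 0, -0.088, 0, 1, 0, 0, -0.0885, 0, 1, 0, 0, -0.089, 0])

```text
clock: 19.68
position: [561.1, -232.3, 31.2]
ee_rot: [1.0, -0.021, 0.001, 0.0]
contact_force: [0.3, 0.2, -0.6]
gripper_width: 38.9
```

Emit:
apply_moves(plan=[1, 0, 0, -0.0007, 0, 1, 0, 0, -0.0014, 0, 1, 0, 0, -0.0021, 0, 1, 0, 0, -0.0028, 0, 1, 0, 0, -0.0034, 0, 1, 0, 0, -0.0036, 0, 1, 0, 0, -0.0036, 0])

```text
clock: 20.27
position: [560.2, -232.7, 26.8]
ee_rot: [1.0, -0.021, 0.0, 0.0]
contact_force: [-0.4, -0.2, -0.2]
gripper_width: 38.7
```

Emit:
apply_moves(plan=[1, 0, 0, -0.0003, 0, 1, 0, 0, -0.0005, 0, 1, 0, 0, -0.0005, 0])

```text
clock: 20.52
position: [560.2, -232.7, 26.8]
ee_rot: [1.0, -0.021, 0.0, 0.0]
contact_force: [-1.6, 0.7, 4.4]
gripper_width: 39.2
```

Emit:
apply_moves(plan=[0.1, 0, 0, 0, 0, 0, 0, 0, 0, 0, -0.2, 0, 0, 0, 0, -0.6, 0, 0, 0, 0, -1, 0, 0, 0, 0, -1, 0, 0, 0.01, 0, -1, 0, 0, 0.03, 0, -1, 0, 0, 0.06, 0])

```text
clock: 21.18
position: [558.4, -232.2, 84.7]
ee_rot: [1.0, -0.021, -0.003, -0.001]
contact_force: [0.1, -0.2, 0.6]
gripper_width: 85.5
```

Emit:
apply_moves(plan=[-1, 0, 0, 0.03, 0, -1, 0, 0, 0.05, 0, -1, 0, 0, 0.064, 0, -1, 0, 0, 0.064, 0, -1, 0, 0, 0.064, 0])

```text
clock: 21.6
position: [560.6, -232.6, 151.5]
ee_rot: [1.0, -0.021, 0.001, 0.0]
contact_force: [-0.1, 0.4, -0.7]
gripper_width: 85.3
```

Run:
```python
from h import *
W,d,s=wr('w11.png');bays(W,d,BAY);casts(W,46,72,BAY)
```

```text
t 21.6 p [ 560.6 -232.6  151.5] yaw -2.43 F [-0.1  0.4 -0.7] w 85.3 tilt [ 0.003 -0.    -1.   ]
b1 128.0 172 ((446.40472412109375, -228.32366943359375), (42.619327545166016, 4.369471549987793), 87.00528717041016)
b2 127.0 239 ((513.977783203125, -231.5970001220703), (43.78988265991211, 4.4351582527160645), 86.29462432861328)
b3 107.0 315 ((580.7505493164062, -233.5913543701172), (43.98215103149414, 5.890197277069092), 87.75907135009766)
b4 103.0 4255 ((627.9885864257812, -235.3603515625), (45.12179183959961, 45.70346450805664), 87.6381607055664)
b1 1709 c 424.9 -227.2 size 40.3 26.2 yaw -3.48 ztop 64.1
b2 1937 c 492.2 -230.3 size 40.1 26.7 yaw -3.69 ztop 64.2
b3 2261 c 560.0 -232.7 size 40.0 25.6 yaw -2.11 ztop 64.3
b4 none
```

View pics/w11.png

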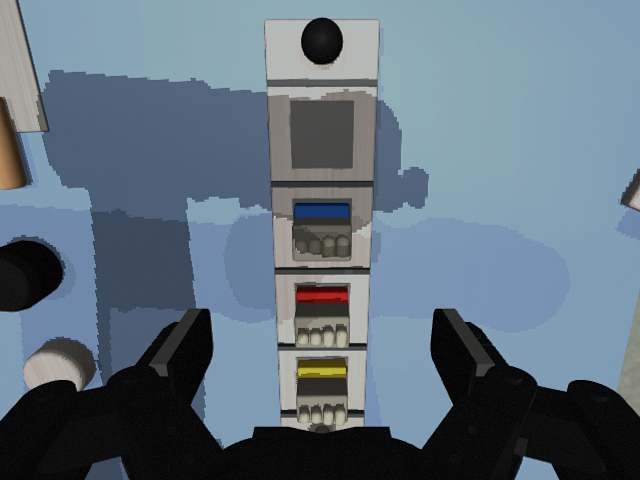

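Blue (322,240), red (322,320) and yellow (322,395) stand in line, and bay 4 next to the black knob is free. Next, green.

Emit:
apply_moves(plan=[-1, 0.005, 0.02, 0, -1, -1, 0.012, 0.058, 0, -2.2, -1, 0.019, 0.096, 0, -3.5, -1, 0.026, 0.134, 0, -5, -1, 0.033, 0.172, 0, -6.2, -1, 0.04, 0.21, 0, -7.5, -1, 0.047, 0.248, 0, -8.8, -1, 0.054, 0.286, 0, -9.6])

```text
clock: 22.32
position: [613.4, 55.1, 148.5]
ee_rot: [0.994, -0.105, -0.002, 0.001]
contact_force: [0.8, -0.5, -0.1]
gripper_width: 85.7
```

Emit:
apply_moves(plan=[-1, 0.008, 0.035, -0.01, 0, -1, 0.015, 0.065, -0.02, 0, -1, 0.02, 0.088, -0.03, 0, -1, 0.0223, 0.1, -0.04, 0, -1, 0.0223, 0.1016, -0.05, 0, -1, 0.0223, 0.1016, -0.06, 0, -1, 0.0223, 0.1016, -0.06, 0, -1, 0.0223, 0.1016, -0.06, 0])

```text
clock: 22.98
position: [635.8, 153.2, 89.2]
ee_rot: [0.994, -0.106, -0.001, 0.001]
contact_force: [0.8, -0.3, 1.1]
gripper_width: 85.0
```

Run:
```python
from h import *
W,d,s=wr('w12.png');casts(W,50,75,SEED)
```

```text
t 22.9833 p [635.8 153.2  89.2] yaw -12.12 F [ 0.8 -0.3  1.1] w 85.0 tilt [-0.002 -0.001 -1.   ]
yellow none
red none
blue none
green 4053 c 636.7 154.9 size 40.0 26.7 yaw -12.01 ztop 68.2
```

View pics/w12.png

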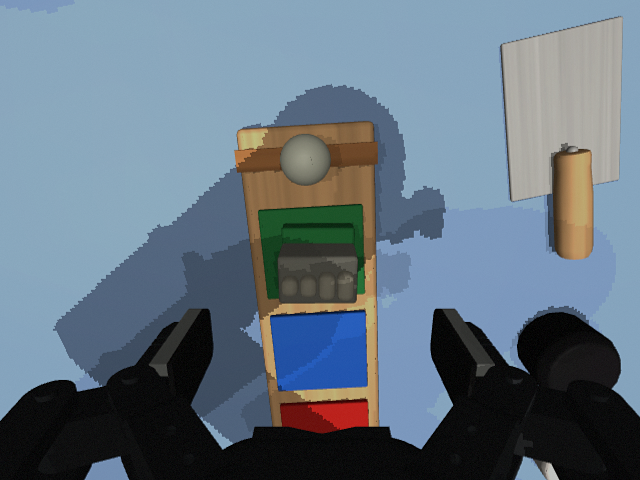

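The green cast is centred at (318,275), with the white knob clear beyond it. Gripping.

Emit:
apply_moves(plan=[-1, 0.0001, 0, -0.025, 0, -1, 0.0001, 0, -0.045, 0, -1, 0.0001, 0, -0.057, 0, -1, 0.0001, 0, -0.061, 0, -0.3, 0.0001, 0, -0.061, 0, -0.1, 0.0001, 0, -0.061, 0, 0, 0.0001, 0, -0.061, 0, 0, 0.0001, 0, -0.061, 0])

```text
clock: 23.7
position: [637.5, 155.3, 30.6]
ee_rot: [0.995, -0.105, 0.001, -0.001]
contact_force: [0.2, -0.0, -0.9]
gripper_width: 42.9
```

Emit:
apply_moves(plan=[0.3, 0, 0, 0, 0, 1, 0, 0, 0, 0, 1, 0, 0, 0, 0, 1, 0, 0, 0, 0, 1, 0, 0, 0, 0])

```text
clock: 24.12
position: [637.6, 155.4, 30.8]
ee_rot: [0.995, -0.104, 0.001, -0.001]
contact_force: [-0.2, -0.2, 6.2]
gripper_width: 39.0
```

Emit:
apply_moves(plan=[1, 0, 0, 0.008, 0, 1, 0, 0, 0.025, 0, 1, 0, 0, 0.05, 0, 1, 0, 0, 0.075, 0, 1, 0, 0, 0.09, 0, 1, 0, 0, 0.09, 0])

```text
clock: 24.62
position: [638.6, 155.8, 123.5]
ee_rot: [0.995, -0.104, 0.003, -0.002]
contact_force: [0.9, -0.1, -0.2]
gripper_width: 39.2
```

Emit:
apply_moves(plan=[1, 0, -0.02, 0, 0.5, 1, 0, -0.055, 0, 2, 1, -0.002, -0.09, 0, 3.5, 1, -0.004, -0.125, 0, 5, 1, -0.006, -0.16, 0, 6.2, 1, -0.007, -0.195, 0, 7.5, 1, -0.008, -0.23, 0, 8.6, 1, -0.0086, -0.265, 0, 9.6])

```text
clock: 25.28
position: [626.6, -111.4, 117.8]
ee_rot: [1.0, -0.021, -0.001, -0.0]
contact_force: [0.2, 0.7, -1.3]
gripper_width: 39.3
```

Emit:
apply_moves(plan=[1, 0, -0.035, 0, 0, 1, 0, -0.068, 0, 0, 1, 0, -0.095, 0, 0, 1, 0, -0.113, 0, 0, 1, 0, -0.123, 0, 0, 1, 0, -0.1254, 0, 0, 1, 0, -0.1254, 0, 0, 1, 0, -0.1254, 0, 0])

```text
clock: 25.95
position: [627.9, -234.3, 118.7]
ee_rot: [1.0, -0.021, -0.001, -0.0]
contact_force: [-0.3, 0.7, -1.3]
gripper_width: 38.8
```

Run:
```python
from h import *
W,d,s=wr('w13.png');held(d)
```

```text
t 25.95 p [ 627.9 -234.3  118.7] yaw -2.38 F [-0.3  0.7 -1.3] w 38.8 tilt [-0.001  0.001 -1.   ]
block 881 x [-3.8  4.   6.9] y [-16.4  16.5] z [-33.8 -31.9 -28.8]
teeth 2727 x [-5.9  1.   6.2] y [-16.3  16.6] z [-37.2 -35.9 -33.5]
base 846 x [11.7 12.2 16.5] y [-16.6  16.6] z [-12.6  -8.9  -4.8]
```

View pics/w13.png

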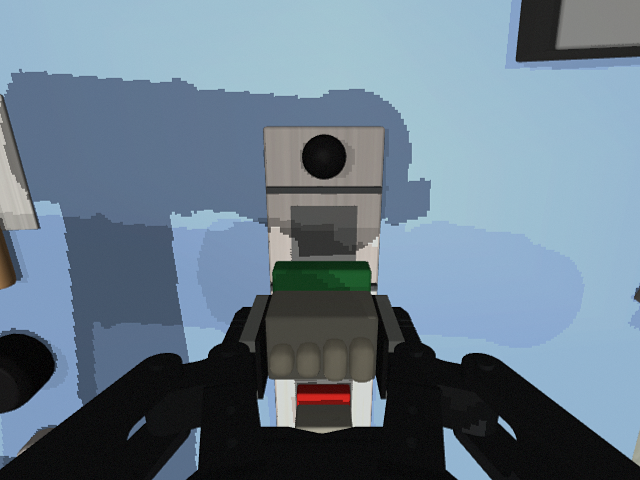

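Green is held level just before bay 4, with the black knob at (323,157). Lowering.

Emit:
apply_moves(plan=[1, 0, 0, -0.02, 0, 1, 0, 0, -0.045, 0, 1, 0, 0, -0.065, 0, 1, 0, 0, -0.078, 0, 1, 0, 0, -0.085, 0, 1, 0, 0, -0.088, 0, 1, 0, 0, -0.0885, 0, 1, 0, 0, -0.089, 0])

```text
clock: 26.67
position: [628.9, -235.1, 31.2]
ee_rot: [1.0, -0.021, 0.001, 0.0]
contact_force: [-0.2, 0.6, -1.0]
gripper_width: 38.9
```

Emit:
apply_moves(plan=[1, 0, 0, -0.0007, 0, 1, 0, 0, -0.0014, 0, 1, 0, 0, -0.0021, 0, 1, 0, 0, -0.0028, 0, 1, 0, 0, -0.0034, 0, 1, 0, 0, -0.0036, 0, 1, 0, 0, -0.0036, 0])

```text
clock: 27.25
position: [628.1, -235.5, 26.8]
ee_rot: [1.0, -0.021, 0.0, 0.0]
contact_force: [-0.1, -0.0, -0.2]
gripper_width: 38.8
```

Emit:
apply_moves(plan=[1, 0, 0, -0.0003, 0, 1, 0, 0, -0.0004, 0, 1, 0, 0, -0.0004, 0])

```text
clock: 27.5
position: [628.1, -235.5, 26.8]
ee_rot: [1.0, -0.021, 0.0, 0.0]
contact_force: [-2.2, 0.0, 3.7]
gripper_width: 39.1
```

Emit:
apply_moves(plan=[0.1, 0, 0, 0, 0, 0, 0, 0, 0, 0, -0.2, 0, 0, 0, 0, -0.6, 0, 0, 0, 0, -1, 0, 0, 0, 0, -1, 0, 0, 0.01, 0, -1, 0, 0, 0.03, 0, -1, 0, 0, 0.06, 0])

```text
clock: 28.17
position: [626.2, -235.0, 84.4]
ee_rot: [1.0, -0.021, -0.003, -0.001]
contact_force: [0.3, -0.6, -0.9]
gripper_width: 85.4
```

Emit:
apply_moves(plan=[-1, 0, 0, 0.03, 0, -1, 0, 0, 0.065, 0, -1, -0.01, 0, 0.1, 0, -1, -0.03, 0, 0.13, 0, -1, -0.05, 0, 0.15, 0, -1, -0.06, 0, 0.15, 0, -1, -0.06, 0, 0.15, 0, -1, -0.06, 0, 0.15, 0])

```text
clock: 28.83
position: [567.6, -235.3, 236.4]
ee_rot: [1.0, -0.021, 0.0, -0.0]
contact_force: [0.0, 0.0, 0.3]
gripper_width: 85.3
```

Run:
```python
from h import *
W,d,s=wr('w14.png');casts(W,46,72,BAY)
t=save('top','top1.png');K=t['camera_matrix'];T=t['camera_from_world'];Z=t['range_z']; v,u=np.mgrid[:480,:640]
P=np.stack([(u-K[0,2])*Z/K[0,0],(v-K[1,2])*Z/K[1,1],Z],-1)-T[:3,3]; casts(P@T[:3,:3],46,72,BAY)
save('scene','scene1.png')
```

```text
t 28.8333 p [ 567.6 -235.3  236.4] yaw -2.44 F [0.  0.  0.3] w 85.3 tilt [ 0.  0. -1.]
b1 1020 c 424.9 -227.3 size 39.7 26.0 yaw -1.31 ztop 64.2
b2 1127 c 492.5 -230.0 size 39.7 25.6 yaw -2.16 ztop 64.4
b3 1299 c 560.1 -232.7 size 39.7 25.6 yaw -2.1 ztop 64.4
b4 1510 c 627.2 -235.4 size 39.7 25.3 yaw -2.45 ztop 64.5
b1 none
b2 none
b3 none
b4 none
```

View pics/w14.png

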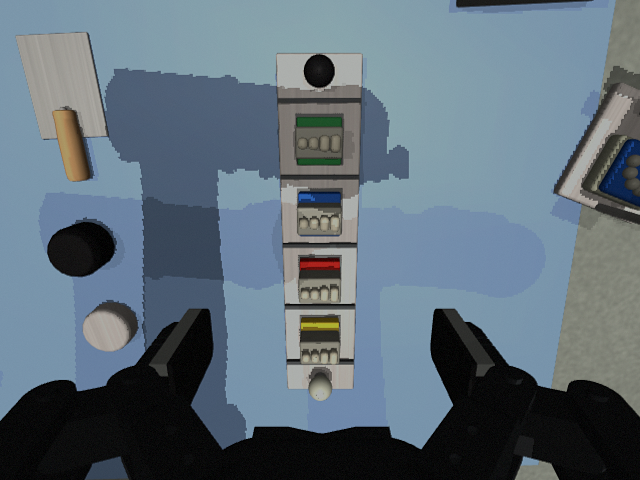

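View pics/scene1.png

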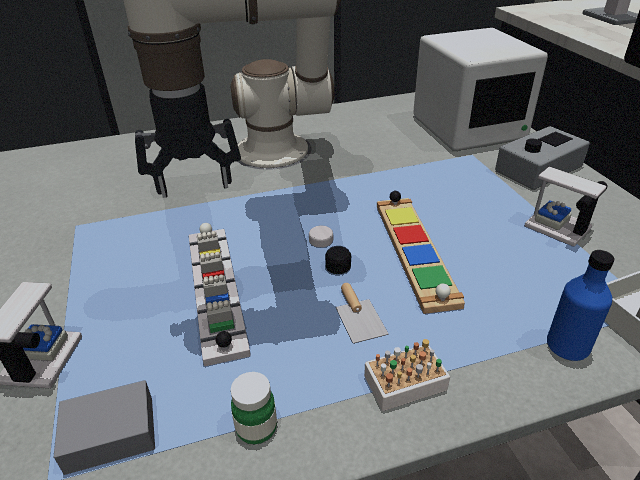

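The wrist and scene views show all four casts upright and centred: yellow by the white knob, then red, blue, and green by the black knob. The gripper is clear at z = 236 mm. The arm hides the rack from the top camera. Handing in.

```bash
python3 -c "
from h import *
print(arm.job_done())"
```

```text
the job is handed in; nothing more can be done
None
```

All four casts are on the scanning rack in the reverse order. From the black knob they run green, blue, red, yellow. I handed the job in at about 29 s, with the gripper open and clear.

- **Position:** the last wrist view put every cast within about 1 mm of its bay centre. Green read farthest off, at about 0.8 mm along the rack.
- **Upright and square:** all four had the same top height of about 64 mm, as expected. Their yaw was within about 1° of the rack's −2.4°. One earlier look read red and yellow near −3.6° from a steep angle, but the last view read −2.2° and −1.3°.
- **Forces:** contact forces read after each move stayed below 7 N, and each cast touched down at under 5 N.
- **Failed check:** I tried to cross-check with the top camera, but it gave no reading because the arm blocked its view of the rack. The scene camera picture showed the same order, with all four upright.

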